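Hold a drive tensioner compressed for belt fitting

ROBOT

A 6-joint arm with a two-finger parallel gripper is mounted at the origin on the work surface. World frame = base frame: x ahead of the robot, y to its left, z up, the work surface at z = 0. Lengths are in m, angles in rad, forces in N, time in s.
With the tool pointing down it reaches from about 0.425 to 0.95 m from the base axis. Payload 3.5 kg.
Tool frame: the origin (TCP) lies at the very end of the fingers, on their centre line; the grasp point (between the pads) lies 19 mm behind it; z points along the fingers, y is the direction in which the jaws open and shut (so a half turn about z gives the same grasp; the last joint's range is limited). The gripper opens to 85 mm and grips with 20 to 120 N. Pads are 22 mm wide; open, the fingers measure 114 mm over their backs; the gripper's body (76 mm by 85 mm) begins 54 mm behind the grasp point. The pads swing forward as they close: fully open they stand 13 mm farther back than shut.
Start: joints at [-1.285, 0.286, 1.577, -0, 1.279, -0.15], TCP at [0.285, -0.612, 0.231] pointing down, gripper open.
Joint ranges: [-2.77, 2.77], [-0.9, 2.22], [0.21, 2.48], [-1.53, 4.67], [0.24, 2.81], [-2.84, 2.84]. Speed limits (rad/s): [2.79, 2.79, 3.14, 3.14, 3.14, 3.14].

INTERFACE

Orientations are given as a unit quaternion [x, y, z, w].
In Python, from plant import get_state, read_camera, get_calibration, ticket, search_frame, cut_out, pinpoint gives the robot as it stands.
- The arm moves only by the tool move_arm, never from a script. Its argument "plan" is a list that holds one entry, the list of rows, each a list of 7 numbers: the turn, a rotation vector about the tool's x, y, z in degrees, then the shift along the tool's x, y, z in m, then the finger opening in m, from 0 to 0.0854. In form: [[[ax, ay, az, x, y, z, hand], ...]]. A call has exactly 5 rows; each row is the pose to reach, as a shift and turn from the pose measured when the call began, along the tool's axes at that moment; what a row does not reach only later rows make up. A row lasts 1/8 s, in which the tool goes at most 62.5 mm and 10.7 degrees, less where a joint would pass 70% of its speed; a pose out of reach is approached as far as the arm can. A call with a gripper value outside its range is refused whole. The fingers move at their own pace and stop on an object; "force" is the grip in N (left out, the last holds). Time passes only in rows, so rows that repeat a pose let the fingers close, or fill a call up. It gives the time, the measured TCP pose, the force and the opening at its end, in the units of the state.
- get_state(): the state, without advancing time (a new reading comes with each control period).
- read_camera(name): name is "scene" or "top" or "wrist"; returns the picture (480x640x3 uint8, red, green, blue); there is no depth.
- get_calibration(name): a dict with "mtx" (3x3 intrinsics, pixels), "extrinsics" (4x4, takes a point from camera to world coordinates); the wrist camera has in their place "hand_eye" (4x4, takes a point from camera to tool coordinates, whose origin is the TCP and whose axes are the flange's). Camera axes: x right, y up, looking along -z (the intrinsics and any distortion apply to the point x, -y, -z); pixel columns grow to the right and rows downward; lengths in m; the calibration is good to about 2 mm. A picture is of the moment at which its call begins: read the wrist's pose just before it. get_calibration takes no time and is no camera call.
- ticket.sign_off(): hands the job in, once; it reports no verdict.
Trained networks look in the newest picture that a camera, given by its name, has taken for a name from the list of things; names that differ only in an ending like _2 or _b are one class to them, and where a whole thing is asked for, a point or a joint stands for the part that bears it (a point fixed in the world has none). Each returns a list of dicts, best first, with "p" (0 to 1); they miss things now and then, are a little off and sometimes report something else, mostly with a low value. They report only what shows in the picture. A call takes as long as a camera call.
- search_frame(camera, query): "centre" ([column, row] in pixels, amid what is visible of it).
- cut_out(camera, query): "pixels" (480x640 bool, what is visible of it) and "centre" ([column, row] in pixels, amid what is visible of it).
- pinpoint(camera, query): "centre" ([column, row] in pixels: a listed point, or the origin of a listed thing).
The state is a dict: "time": time; "qpos": joint angles; "dq": joint speeds; "joint_efforts": joint torques, N m; "eef_pos": TCP position; "tcp_rot": TCP orientation; "contact_force": force on the tool from outside, world axes, zero at the start; "wrist_torque": the same for the moment, N m; "opening": opening from 0.0 (shut) to 1.0 (fully open).
Only numpy, scipy, OpenCV 4.12 (cv2) and the standard library are available. Lean on these libraries where they do the work, as an engineer would, in place of code of your own. Each camera call takes 0.05 s, during which the arm holds its last target.

TASK

Get the drive tensioner ready for its belt: first swing the pawl lever, by its black knob, until it points at the long mark on the base plate, 40 degrees from its starting stop, and leave it there. Then push the sprung tensioner arm back by its tall steel post, past the ratchet click, until its tip is over the raised strip short of the end stop; never run it onto that stop, and leave the loose hardware around where it is. Finish while still holding the arm there: it does not latch and springs back if let go.

Things in the scene. Friction and masses are not known exactly. Their poses are not given: they have to be found in the camera images.
- fixture: Dark steel base plate, 210 (x) x 380 (y) x 10 mm, fixed to the bench. Origin at the centre of its underside, z up; its long front edge, at -x, faces the robot at yaw 0 (yaw up to 0.3 rad either way). The tensioner arm is on its -y half, the pawl lever on its +y half; the loose bolt and washer stand on it.
- lever (a joint): Pawl lever's angle, rad, about a vertical axis. 0: starting stop, pointing at the front edge but leaning 0.70 rad to the fixture's +y. Grows counter-clockwise from above (knob goes to the fixture's -y). 0.70 (40 degrees): square to the front edge, at the long mark. Far stop 1.2. Starts at 0 to 0.4. Friction, about 1.6 N at the knob; stays where left.
- lever_pivot (a point): Axis of the pawl lever, at (30, 125) mm on the fixture, on the plate's top face (10 mm above the bench).
- lever_knob (a point): Top centre of the lever's upright black plastic knob: cylinder 16 mm in diameter, from 30 to 70 mm above the bench, 75 mm from the lever's axis, moving with the lever. It stands on a flat steel bar 14 mm wide, 22 to 30 mm above the bench, whose pointer ends 92 mm from the axis.
- long_mark (a point): Middle of the long raised aluminium mark on the plate, 22 mm long and 6 mm wide, top 14 mm above the bench, 103 mm from the lever's axis. Three short marks (7 mm) on the same arc are at lever angles 0, 0.35 and 1.05.
- tensioner (a joint): Arm's angle, rad, about a vertical axis. 0: rest stop, arm along the fixture's +y leaning 0.4 rad to its front (-x). Grows clockwise from above (post goes to the fixture's +x). Spring: 5 N at the post at 0, 8 N at 0.65, never latches. From 0.31 to 0.53 a tooth rides over the sprung pawl (the click: up to 3 N more, then less); passed above 0.54. Hold zone 0.54 to 0.78. End stop 0.85.
- tens_pivot (a point): Axis of the tensioner arm, at (-20, -110) mm on the fixture, on the plate's top face (10 mm above the bench). A hub with a coil spring, 46 mm wide, rises there to 52 mm above the bench.
- push_post (a point): Top centre of the arm's upright steel post: cylinder 18 mm in diameter, from 32 to 92 mm above the bench, 125 mm from the arm's axis, moving with the arm. The bare aluminium arm under it is 18 mm wide, 22 to 32 mm above the bench; its narrow tip ends 148 mm from the axis.
- idler (a point): Top of the axle of the black idler pulley on the arm, between post and hub: 48 mm in diameter, 32 to 56 mm above the bench (axle to 60 mm), 72 mm from the arm's axis; moves with the arm.
- hold_strip (a point): Middle (arm angle 0.66) of the raised aluminium strip on the plate just beyond the arm's tip: the hold zone. 12 mm wide, some 38 mm long along the arc, 158 mm from the arm's axis, top 16 mm above the bench. The end stop is a steel pin, 10 mm thick, top 34 mm above the bench, beside the arm on its far side.
- pawl_housing (a point): Top centre of the fixed aluminium pawl housing, 40 x 34 mm, top 40 mm above the bench, at (76, -110) mm on the fixture. The brass pawl looks out of it towards the arm's hub.
- fixed_pulley (a point): Axle top of a fixed aluminium pulley on the plate, at (72, 75) mm on the fixture: 52 mm in diameter, flange to 38 mm and axle to 44 mm above the bench.
- bolt: Bystander: steel hex bolt standing on its head on the plate, front corner on the arm's side, 31 mm head, 43 mm tall. Origin at its underside.
- washer: Bystander: flat steel washer, 48 mm, 4 mm thick, lying on the plate near the front edge between post and lever knob. Origin at the centre of its underside.
- socket_a: Bystander: dark steel socket, 42 mm diameter, 55 mm tall, standing on the bench off the fixture's +y end. Origin at its underside.
- socket_b: Bystander: dark steel socket, 32 mm diameter, 45 mm tall, standing on the bench off the fixture's +y end, farther back. Origin at its underside.
- seal_ring: Bystander: black rubber ring, 44 mm, 6 mm thick, lying on the bench in front of the fixture. Origin at the centre of its underside.
- wrench: Bystander: steel wrench, 170 mm long, lying on the bench behind the fixture.
- small_drawer: Bystander: translucent drawer with bolts, 130 x 85 x 45 mm, on the bench off the fixture's -y end. Origin at the centre of its underside.

How it is judged:
On the way, in this order (a step that is already met when the one before it is completed fails the run):
1. the pawl lever stands still at the long mark (0.70 rad, within 0.10) while the tensioner arm is still at rest (value of joint lever between 0.6 and 0.8 rad and velocity of joint lever between -0.1 and 0.1 rad/s and value of joint tensioner below 0.1 rad), for 0.2 s.
2. the tensioner arm is past the click and short of its end stop, pushed by the robot, the lever still at its mark (value of joint lever between 0.6 and 0.8 rad and value of joint tensioner between 0.54 and 0.78 rad and contact force between any of the fingers, the arm and tensioner above 2 N), for 0.2 s.
At the end, for the whole second after the job is handed in: The robot is still holding the tensioner arm: joint between 0.54 and 0.78 rad and still (under 0.05 rad/s), the robot in contact with it with more than 2 N; the pawl lever still within 0.10 rad of 0.70 rad (all of step 2 and velocity of joint tensioner between -0.05 and 0.05 rad/s and velocity of joint lever between -0.05 and 0.05 rad/s); the arm keeps its last pose, push and grip.
It fails at once if the tensioner arm is run onto its end stop (beyond 0.83 rad) (value of joint tensioner above 0.83 rad).
It fails at once if a piece of loose hardware is shifted by more than 30 mm (distance of any of bolt, washer, socket_a, socket_b, seal_ring, wrench, small_drawer from where it was at the start of the episode above 0.03 m).
It also fails if it takes over 45 s, if anything falls off the work surface, if the arm or the gripper's body presses on something with over 40 N, if the wrist force passes 120 N, or if a joint passes its speed limit or range.

## Working session

There is one attempt and no reset: what is moved stays moved. The work goes in short steps, Python scripts to look and compute and a tool call to move; the robot and the scene stay as the last step left them, time stands still between calls to the robot, and variables do not carry over. Pictures are saved under pics/ and viewed, and the job is handed in when it is done.

Besides the shell and the picture viewer there is one more tool, called after "Emit:" as name(argument=value, ...), one argument or row to a line, values as JSON. move_arm: Moves the arm, as the interface text tells. Its arguments: {"type":"object","properties":{"plan":{"type":"array","items":{"type":"array","items":{"type":"array","items":{"type":"number"}}}},"force":{"type":"number"}},"required":["plan"]}

```bash
ls; mkdir -p pics; cat > h.py <<'E'
import numpy as np, cv2
from plant import *
from scipy.spatial.transform import Rotation as R
def cam(n):
    c=get_calibration(n); K=np.array(c["mtx"])
    if "extrinsics" in c: T=np.array(c["extrinsics"])
    else:
        s=get_state(); W=np.eye(4); W[:3,:3]=R.from_quat(s["tcp_rot"]).as_matrix(); W[:3,3]=s["eef_pos"]; T=W@np.array(c["hand_eye"])
    return K,T,c
def proj(n,P):
    K,T,c=cam(n); P=np.atleast_2d(P); q=(P-T[:3,3])@T[:3,:3]; q=q*[1,-1,-1]
    d=np.array(c.get("dist",np.zeros(5)),float)
    return cv2.projectPoints(q.reshape(-1,1,3),np.zeros(3),np.zeros(3),K,d)[0].reshape(-1,2)
def toz(n,px,z):
    K,T,c=cam(n); d=np.array(c.get("dist",np.zeros(5)),float)
    u=cv2.undistortPoints(np.array(px,float).reshape(-1,1,2),K,d).reshape(-1)
    r=T[:3,:3]@np.array([u[0],-u[1],-1.]); o=T[:3,3]
    return o+r*(z-o[2])/r[2]
def snap(n,f):
    im=read_camera(n); cv2.imwrite(f,im[:,:,::-1]); return im
E
python3 - <<'E'
from h import *
for n in("scene","top"):
    snap(n,f"pics/{n}0.png"); print(get_calibration(n))
    K,T,c=cam(n)
    for q,z in(("lever_pivot",.01),("lever_knob",.07),("long_mark",.014),("tens_pivot",.052),("push_post",.092),("idler",.06),("hold_strip",.016),("pawl_housing",.04),("fixed_pulley",.044),("bolt",.01),("washer",.01)):
        r=pinpoint(n,q)
        for a in r[:1]: print(n,q,np.round(a["p"],2),np.round(a["centre"],1),toz(n,a["centre"],z).round(4))
print(get_calibration("wrist")); print(get_state())
E
```

```text
pics
{'mtx': array([[593.76701076,   0.        , 314.11283764],
       [  0.        , 593.76701076, 233.29179565],
       [  0.        ,   0.        ,   1.        ]]), 'extrinsics': array([[ 0.76132124, -0.40767772,  0.50417145,  1.16535968],
       [ 0.64837222,  0.48091916, -0.59019508, -0.67554838],
       [-0.00185633,  0.77621881,  0.63046087,  0.82121348],
       [ 0.        ,  0.        ,  0.        ,  1.        ]])}
scene lever_pivot 0.98 [341.1 232.1] [0.5587 0.1249 0.01  ]
scene lever_knob 0.64 [325.1 192.6] [0.4913 0.1509 0.07  ]
scene long_mark 0.85 [303.5 219.9] [0.4713 0.1008 0.014 ]
scene tens_pivot 0.63 [260.4 289.2] [ 0.5807 -0.1438  0.052 ]
scene push_post 0.56 [268.  216.7] [ 0.4768 -0.0126  0.092 ]
scene idler 0.86 [267.7 245.3] [ 0.5109 -0.0513  0.06  ]
scene hold_strip 0.69 [321.4 252.6] [0.574  0.0398 0.016 ]
scene pawl_housing 0.82 [306.3 295.5] [ 0.6479 -0.0924  0.04  ]
scene fixed_pulley 0.93 [347.9 239.8] [0.6103 0.0807 0.044 ]
scene bolt 0.68 [234.1 284.2] [ 0.4996 -0.1381  0.01  ]
scene washer 0.45 [289.5 233.4] [0.4762 0.0491 0.01  ]
{'mtx': array([[605.
[... 1622 characters left out ...]
   1.00000000e+00]])}
{'time': 1.2, 'qpos': array([-1.28498245e+00,  2.86322168e-01,  1.57670213e+00,  1.93523579e-05,
        1.27857887e+00, -1.49982493e-01]), 'dq': array([ 0.0003594 , -0.00017805,  0.00083333,  0.00072531,  0.00135402,
        0.00057906]), 'joint_efforts': array([-1.47350442e-03, -4.05964458e+01, -2.92941034e+01, -1.93810733e-04,
        5.51468875e-04, -8.00443019e-07]), 'eef_pos': array([ 0.28497857, -0.61188218,  0.23130892]), 'tcp_rot': array([ 9.76354575e-01,  2.16175263e-01,  8.88807722e-06, -5.87030592e-06]), 'contact_force': array([-0.08882989,  0.17143521, -0.81124977]), 'wrist_torque': array([0.00704017, 0.02030997, 0.01664569]), 'opening': 0.9983994645365409}
```

View pics/top0.png

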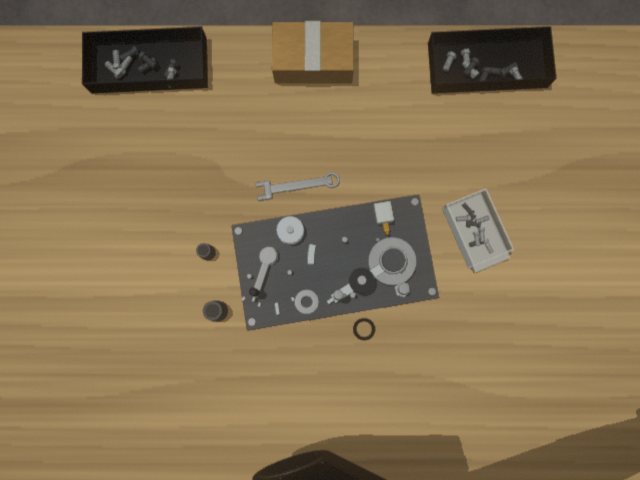

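View pics/scene0.png

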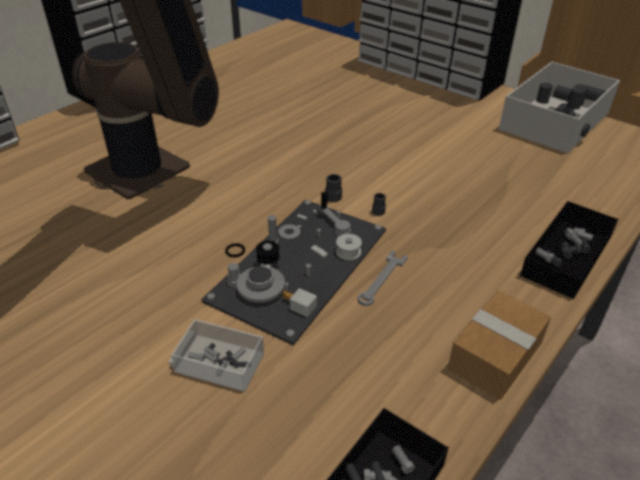

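```bash
cat > fit.py <<'E'
from h import *
from scipy.optimize import least_squares
# joint fit: fixture x,y,yaw, lever, tens from both cams' pixels
obs={"scene":dict(lever_pivot=(341.1,232.1),lever_knob=(325.1,192.6),long_mark=(303.5,219.9),push_post=(268,216.7),idler=(267.7,245.3),hold_strip=(321.4,252.6),pawl_housing=(306.3,295.5),fixed_pulley=(347.9,239.8),tens_pivot=(260.4,289.2)),
"top":dict(lever_pivot=(265.7,253.2),lever_knob=(251.3,289),long_mark=(279.2,309.4),push_post=(337.7,294.8),idler=(362,279.4),hold_strip=(311.1,252.2),pawl_housing=(381,209.9),fixed_pulley=(289.4,232.1),tens_pivot=(390.1,265.5))}
def pts(p):
    x,y,w,L,t=p
    LP=np.array([.03,.125]);TP=np.array([-.02,-.11])
    ld=lambda L,r:LP+r*np.array([-np.cos(.7-L),np.sin(.7-L)])
    td=lambda t,r:TP+r*np.array([-np.sin(.4-t),np.cos(.4-t)])
    d=dict(lever_pivot=(*LP,.01),lever_knob=(*ld(L,.075),.07),long_mark=(*ld(.7,.103),.014),tens_pivot=(*TP,.01),push_post=(*td(t,.125),.092),idler=(*td(t,.072),.06),hold_strip=(*td(.66,.158),.016),pawl_housing=(.076,-.11,.04),fixed_pulley=(.072,.075,.044))
    c,s=np.cos(w),np.sin(w)
    return {k:np.array([c*v[0]-s*v[1]+x,s*v[0]+c*v[1]+y,v[2]]) for k,v in d.items()}
def res(p,pp=False):
    P=pts(p);o=[]
    for n in obs:
        for k,v in obs[n].items():
            e=proj(n,P[k])[0]-v
            if pp:print(n,k,e.round(1))
            o+=list(e)
    return np.array(o)
if __name__=="__main__":
    s=least_squares(res,[.54,0,0,.1,0],loss="soft_l1",f_scale=2.)
    print(s.x.round(4)); res(s.x,True)
    for k,v in pts(s.x).items(): print(k,v.round(4))
    q=s.x.copy()
    for L in(.7,):
        q[3]=L;print("knob@",L,pts(q)["lever_knob"])
    for t in(.2,.4,.6,.66):
        q[4]=t;print("post@",t,pts(q)["push_post"])
E
python3 fit.py
```

```text
[ 0.5534 -0.0006  0.1705  0.1871 -0.03  ]
scene lever_pivot [ 1.9 -0. ]
scene lever_knob [ 0.5 -0.4]
scene long_mark [-1.  -3.9]
scene push_post [2.9 0.2]
scene idler [-0.3  0.6]
scene hold_strip [-1.2 -2.8]
scene pawl_housing [-1.7  0.9]
scene fixed_pulley [ 1.9 -0.9]
scene tens_pivot [2.2 0.2]
top lever_pivot [2.9 2.9]
top lever_knob [0.  1.6]
top long_mark [-2.5 -1.4]
top push_post [1.4 0.5]
top idler [0.1 0.5]
top hold_strip [-0.5  1.2]
top pawl_housing [2.3 0.8]
top fixed_pulley [-0.3 -3.7]
top tens_pivot [ 0.7 -4.6]
lever_pivot [0.5617 0.1277 0.01  ]
lever_knob [0.4911 0.1528 0.07  ]
long_mark [0.4602 0.1102 0.014 ]
tens_pivot [ 0.5523 -0.1124  0.01  ]
push_post [ 0.4817 -0.0093  0.092 ]
idler [ 0.5116 -0.053   0.06  ]
hold_strip [0.5664 0.0449 0.016 ]
pawl_housing [ 0.6469 -0.0961  0.04  ]
fixed_pulley [0.6116 0.0855 0.044 ]
knob@ 0.7 [0.48780824 0.11492501 0.07      ]
post@ 0.2 [0.50706217 0.0040932  0.092     ]
post@ 0.4 [0.5311128  0.01076304 0.092     ]
post@ 0.6 [0.5560091  0.01252182 0.092     ]
post@ 0.66 [0.56349472 0.0120761  0.092     ]
```

```bash
cat >> h.py <<'E'
def rows(targets):
    """targets: (x,y,z,toolxyaw_deg) tool down -> rows in current tool frame"""
    s=get_state(); R0=R.from_quat(s["tcp_rot"]); p0=np.array(s["eef_pos"])
    for x,y,z,w in targets:
        a=np.radians(w); M=np.array([[np.cos(a),np.sin(a),0],[np.sin(a),-np.cos(a),0],[0,0,-1]])
        r=(R0.inv()*R.from_matrix(M)).as_rotvec(degrees=True)
        t=R0.inv().apply(np.array([x,y,z])-p0)
        print(r.round(1).tolist(),t.round(4).tolist())
    print("t",s["time"],"pos",p0.round(4),"yaw",np.degrees(np.arctan2(R0.as_matrix()[1,0],R0.as_matrix()[0,0])).round(1),"F",np.round(s["contact_force"],1),"op",round(s["opening"]*85.4,1))
E
python3 - <<'E'
from h import *
rows([(.335,-.57,.25,35),(.38,-.52,.26,45),(.41,-.47,.27,55),(.43,-.41,.28,65),(.45,-.35,.28,75)])
E
```

```text
[-0.0, -0.0, -10.0] [0.063, -0.0169, -0.0187]
[-0.0, -0.0, -20.0] [0.1249, -0.0432, -0.0287]
[-0.0, -0.0, -30.0] [0.1732, -0.0758, -0.0387]
[-0.0, -0.0, -40.0] [0.2167, -0.1218, -0.0487]
[0.0, -0.0, -50.0] [0.2601, -0.1677, -0.0487]
t 1.2 pos [ 0.285  -0.6119  0.2313] yaw 25.0 F [-0.1  0.2 -0.8] op 85.3
```

Emit:
move_arm(
  plan=[
    [[0, 0, -10, 0.055, -0.015, -0.02, 0.04], [0, 0, -20, 0.11, -0.04, -0.03, 0.04], [0, 0, -30, 0.16, -0.075, -0.04, 0.04], [0, 0, -40, 0.21, -0.12, -0.05, 0.04], [0, 0, -50, 0.26, -0.165, -0.05, 0.04]],
  ],
  force=40,
)

```text
time: 1.82
eef_pos: [0.448, -0.3605, 0.2825]
tcp_rot: [0.792, 0.611, 0.0, 0.001]
contact_force: [-0.2, 0.8, -0.0]
opening: 0.473
```

```bash
python3 - <<'E'
from h import *
rows([(.46,-.28,.28,82),(.475,-.22,.28,90),(.485,-.16,.28,90),(.49,-.1,.28,90),(.495,-.04,.28,90),(.49,.12,.25,90)])
E
```

```text
[0.1, 0.1, -6.7] [0.0809, -0.0088, 0.0024]
[0.1, 0.1, -14.7] [0.1427, -0.0095, 0.0023]
[0.1, 0.1, -14.7] [0.2033, -0.0151, 0.0022]
[0.1, 0.1, -14.7] [0.2626, -0.0255, 0.0021]
[0.1, 0.1, -14.7] [0.3219, -0.0359, 0.002]
[0.1, 0.1, -14.7] [0.4754, -0.0814, 0.0318]
t 1.825 pos [ 0.448  -0.3605  0.2825] yaw 75.3 F [-0.2  0.8 -0. ] op 40.4
```

Emit:
move_arm(
  plan=[
    [[0, 0, -7, 0.06, -0.007, 0, 0.03], [0, 0, -14.7, 0.12, -0.009, 0, 0.03], [0, 0, -14.7, 0.18, -0.013, 0, 0.03], [0, 0, -14.7, 0.24, -0.021, 0, 0.03], [0, 0, -14.7, 0.3, -0.032, 0, 0.03]],
  ],
)

```text
time: 2.45
eef_pos: [0.4933, -0.0603, 0.2824]
tcp_rot: [0.707, 0.707, 0.0, 0.002]
contact_force: [0.6, 0.1, 0.4]
opening: 0.347
```

```bash
python3 - <<'E'
from h import *
rows([(.49,.1,.24,90)])
E
```

```text
[0.2, 0.1, -0.0] [0.1604, -0.0035, 0.0421]
t 2.45 pos [ 0.4933 -0.0603  0.2824] yaw 90.0 F [0.6 0.1 0.4] op 29.6
```

Emit:
move_arm(
  plan=[
    [[0, 0, 0, 0.055, 0, 0.02, 0.03], [0, 0, 0, 0.11, 0, 0.04, 0.03], [0, 0, 0, 0.15, 0, 0.042, 0.03], [0, 0, 0, 0.16, 0, 0.042, 0.03], [0, 0, 0, 0.16, 0, 0.042, 0.03]],
  ],
)

```text
time: 3.08
eef_pos: [0.4936, 0.0997, 0.2405]
tcp_rot: [0.707, 0.707, 0.0, 0.002]
contact_force: [0.0, -0.4, -0.1]
opening: 0.351
```

```bash
python3 - <<'E'
from h import *
snap("wrist","pics/w1.png")
for q,z in(("lever_pivot",.01),("lever_knob",.07),("long_mark",.014),("push_post",.092),("washer",.01)):
    for a in pinpoint("wrist",q)[:2]: print(q,np.round(a["p"],2),np.round(a["centre"],1),toz("wrist",a["centre"],z).round(4))
rows([(.49,.15,.12,90)])
E
```

```text
lever_pivot 0.63 [382.  181.9] [0.5617 0.1187 0.01  ]
lever_knob 0.77 [307.9 155.4] [0.4907 0.1479 0.07  ]
long_mark 0.82 [277.8 193.9] [0.4606 0.1077 0.014 ]
push_post 0.86 [297.8 344.6] [ 0.4811 -0.0092  0.092 ]
push_post 0.57 [363.9 293.9] [0.5362 0.0377 0.092 ]
washer 0.77 [292.4 249.8] [0.4733 0.0499 0.01  ]
[0.2, 0.1, -0.1] [0.0516, -0.0042, 0.1202]
t 3.375 pos [0.4937 0.0986 0.2403] yaw 89.9 F [0.4 0.2 0.2] op 29.9
```

View pics/w1.png

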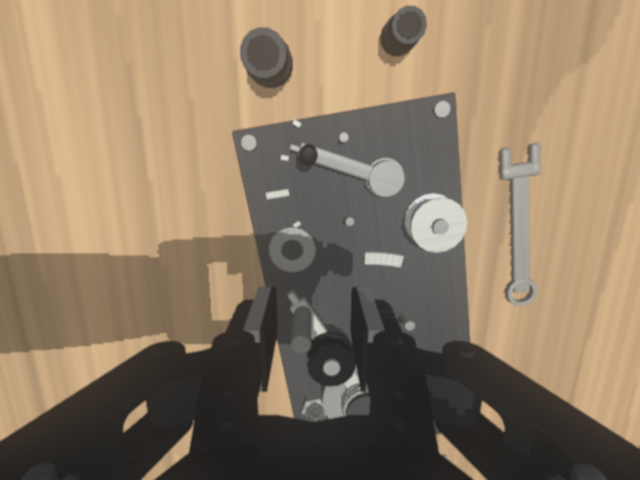

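```bash
python3 - <<'E'
import fit
from fit import *
fit.obs["wrist"]=dict(lever_pivot=(382,181.9),lever_knob=(307.9,155.4),long_mark=(277.8,193.9),push_post=(297.8,344.6))
s=least_squares(res,[.54,0,0,.1,0],loss="soft_l1",f_scale=2.)
print(s.x.round(4)); res(s.x,True)
for k,v in pts(s.x).items(): print(k,v.round(4))
q=s.x.copy()
for L in(.3,.4,.5,.6,.7):
    q[3]=L;print("knob@",L,pts(q)["lever_knob"].round(4))
rows([(.4905,.15,.1,90),(.4905,.15,.038,90)])
E
```

```text
[ 0.553  -0.0019  0.1678  0.223  -0.0255]
scene lever_pivot [1.5 0.2]
scene lever_knob [-0.9  0.2]
scene long_mark [-1.3 -3.7]
scene push_post [2.7 0.4]
scene idler [-0.7  0.8]
scene hold_strip [-1.7 -2.5]
scene pawl_housing [-2.5  1.1]
scene fixed_pulley [ 1.5 -0.6]
scene tens_pivot [1.5 0.4]
top lever_pivot [3.5 2.9]
top lever_knob [2.  2.1]
top long_mark [-2.  -1.4]
top push_post [1.8 0.4]
top idler [0.6 0.6]
top hold_strip [0.1 1.3]
top pawl_housing [3.1 1.1]
top fixed_pulley [ 0.5 -3.7]
top tens_pivot [ 1.3 -4.3]
wrist lever_pivot [ 0.7 -7.9]
wrist lever_knob [-0.2 -1.4]
wrist long_mark [-0.3 -1.2]
wrist push_post [0.9 1. ]
lever_pivot [0.5617 0.1264 0.01  ]
lever_knob [0.4903 0.1492 0.07  ]
long_mark [0.4602 0.1092 0.014 ]
tens_pivot [ 0.5517 -0.1137  0.01  ]
push_post [ 0.4818 -0.01    0.092 ]
idler [ 0.5114 -0.054   0.06  ]
hold_strip [0.5662 0.0437 0.016 ]
pawl_housing [ 0.6463 -0.0976  0.04  ]
fixed_pulley [0.6115 0.0841 0.044 ]
knob@ 0.3 [0.4887 0.1436 0.07  ]
knob@ 0.4 [0.4874 0.1363 0.07  ]
knob@ 0.5 [0.4868 0.1288 0.07  ]
knob@ 0.6 [0.4869 0.1213 0.07  ]
knob@ 0.7 [0.4878 0.1138 0.07  ]
[0.2, 0.1, -0.1] [0.0517, -0.0037, 0.1402]
[0.2, 0.1, -0.1] [0.0518, -0.0039, 0.2022]
t 3.375 pos [0.4937 0.0986 0.2403] yaw 89.9 F [0.4 0.2 0.2] op 29.9
```

Emit:
move_arm(
  plan=[
    [[0, 0, 0, 0.045, -0.0035, 0.05, 0.036], [0, 0, 0, 0.0515, -0.0035, 0.105, 0.036], [0, 0, 0, 0.0515, -0.0035, 0.15, 0.036], [0, 0, 0, 0.0515, -0.0035, 0.15, 0.036], [0, 0, 0, 0.0515, -0.0035, 0.15, 0.036]],
  ],
)

```text
time: 4.0
eef_pos: [0.4924, 0.1495, 0.0921]
tcp_rot: [0.708, 0.706, 0.002, 0.003]
contact_force: [0.1, 0.0, 0.3]
opening: 0.421
```

```bash
python3 - <<'E'
from h import *
snap("wrist","pics/w2.png")
for q,z in(("lever_knob",.07),("long_mark",.014)):
    for a in pinpoint("wrist",q)[:2]: print(q,np.round(a["p"],2),np.round(a["centre"],1),toz("wrist",a["centre"],z).round(4))
rows([(.49,.1495,.038,90)])
E
```

```text
lever_knob 0.88 [307.2 287.4] [0.4911 0.1489 0.07  ]
long_mark 0.61 [260.3 311.6] [0.4603 0.1085 0.014 ]
[0.5, 0.1, -0.2] [-0.0002, -0.0034, 0.055]
t 4.15 pos [0.4929 0.1498 0.093 ] yaw 89.8 F [ 0.4 -0.5 -0. ] op 36.1
```

View pics/w2.png

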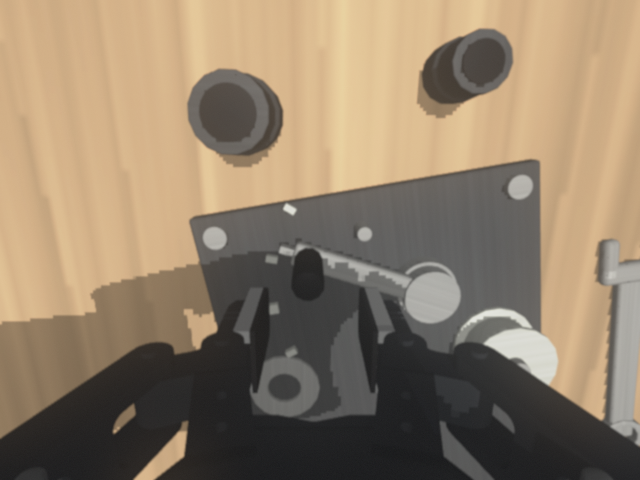

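Emit:
move_arm(
  plan=[
    [[0, 0, 0, 0, -0.002, 0.025, 0.036], [0, 0, 0, 0, -0.002, 0.053, 0.036], [0, 0, 0, 0, -0.002, 0.053, 0.036], [0, 0, 0, 0, -0.002, 0.053, 0.01], [0, 0, 0, 0, -0.002, 0.053, 0.0]],
  ],
  force=30,
)

```text
time: 4.78
eef_pos: [0.4898, 0.1501, 0.0415]
tcp_rot: [0.708, 0.706, 0.001, 0.001]
contact_force: [-7.0, -0.1, 5.5]
opening: 0.175
```

```bash
python3 - <<'E'
from h import *
rows([(.49,.1495,.038,90)])
E
```

```text
[0.2, 0.1, -0.2] [-0.0006, 0.0002, 0.0036]
t 4.775 pos [0.4898 0.1501 0.0415] yaw 89.8 F [-7.  -0.1  5.5] op 14.9
```

Emit:
move_arm(
  plan=[
    [[0, 0, 0, -0.009, -0.0015, 0, 0.0], [0, 0, 0, -0.018, -0.003, 0, 0.0], [0, 0, 0, -0.027, -0.003, 0, 0.0], [0, 0, 0, -0.036, -0.002, 0, 0.0], [0, 0, 0, -0.036, -0.002, 0, 0.0]],
  ],
)

```text
time: 5.4
eef_pos: [0.4866, 0.113, 0.0417]
tcp_rot: [0.708, 0.706, -0.001, 0.001]
contact_force: [-5.5, -0.4, 0.4]
opening: 0.176
```

```bash
python3 - <<'E'
from h import *
snap("wrist","pics/w3.png")
for q,z in(("lever_knob",.07),("long_mark",.014)):
    for a in pinpoint("wrist",q)[:2]: print(q,np.round(a["p"],2),np.round(a["centre"],1),toz("wrist",a["centre"],z).round(4))
rows([(.4878,.1138,.038,90)])
E
```

```text
lever_knob 0.68 [309.3 341.6] [0.4859 0.1148 0.07  ]
long_mark 0.67 [257.8 288.9] [0.4605 0.1096 0.014 ]
[-0.0, 0.2, -0.2] [0.0007, 0.0013, 0.0037]
t 5.55 pos [0.4865 0.1131 0.0417] yaw 89.8 F [-4.9 -1.3  0.3] op 14.7
```

View pics/w3.png

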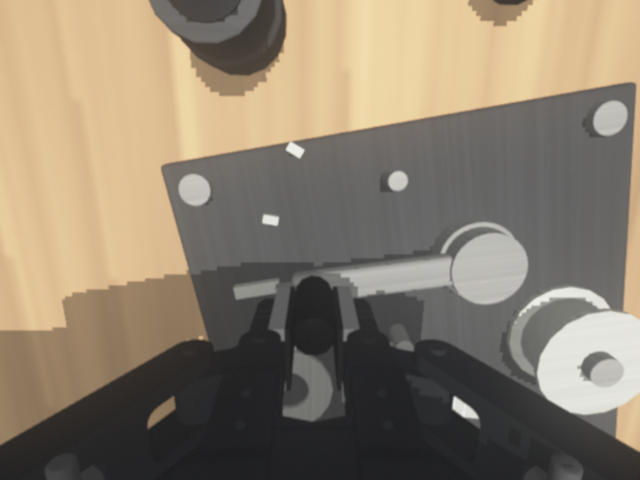

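Emit:
move_arm(
  plan=[
    [[0, 0, 0, 0, 0, 0, 0.036], [0, 0, 0, 0, 0, 0, 0.036], [0, 0, 0, 0, 0, -0.03, 0.036], [0, 0, 0, 0, 0, -0.07, 0.036], [0, 0, 0, 0, 0, -0.11, 0.036]],
  ],
)

```text
time: 6.18
eef_pos: [0.4874, 0.1133, 0.1537]
tcp_rot: [0.708, 0.706, -0.0, 0.002]
contact_force: [-0.3, -0.9, -0.2]
opening: 0.427
```

```bash
python3 - <<'E'
from h import *
im=snap("wrist","pics/w4.png")
for q,z in(("lever_knob",.07),("long_mark",.014),("push_post",.092),("lever_pivot",.01)):
    for a in pinpoint("wrist",q)[:1]: print(q,np.round(a["p"],2),np.round(a["centre"],1),toz("wrist",a["centre"],z).round(4))
rows([(.4818,-.01,.13,90),(.4818,-.01,.052,90)])
E
```

```text
lever_knob 0.76 [312.8 244.3] [0.4925 0.1138 0.07  ]
long_mark 0.81 [276.1 229.4] [0.4627 0.1095 0.014 ]
lever_pivot 0.98 [409.6 212.8] [0.5601 0.122  0.01  ]
[0.0, 0.2, -0.2] [-0.1234, -0.0046, 0.0221]
[0.0, 0.2, -0.2] [-0.1231, -0.0046, 0.1001]
t 6.425 pos [0.4868 0.1134 0.1517] yaw 89.8 F [ 0.8 -1.4 -0.9] op 35.9
```

View pics/w4.png

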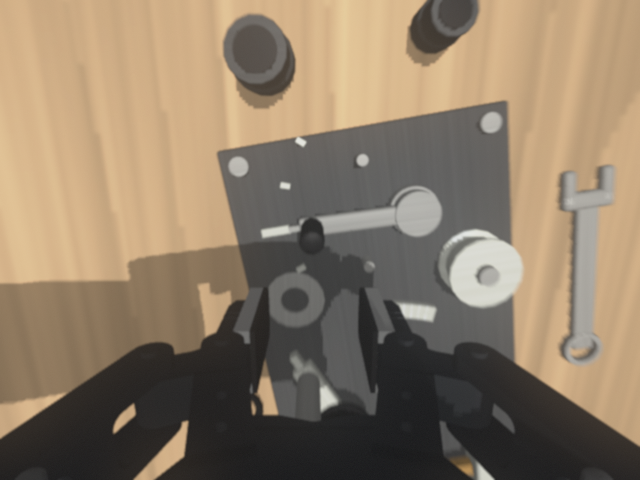

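Emit:
move_arm(
  plan=[
    [[0, 0, 0, -0.05, -0.002, 0, 0.042], [0, 0, 0, -0.1, -0.0045, 0, 0.042], [0, 0, 0, -0.123, -0.0045, 0.01, 0.042], [0, 0, 0, -0.123, -0.0045, 0.02, 0.042], [0, 0, 0, -0.123, -0.0045, 0.02, 0.042]],
  ],
)

```text
time: 7.05
eef_pos: [0.4805, -0.0089, 0.1299]
tcp_rot: [0.708, 0.706, -0.002, -0.001]
contact_force: [-0.3, 1.2, -0.2]
opening: 0.492
```

```bash
python3 - <<'E'
from h import *
im=snap("wrist","pics/w5.png")
for q,z in(("lever_knob",.07),("long_mark",.014),("push_post",.092),("lever_pivot",.01)):
    for a in pinpoint("wrist",q)[:1]: print(q,np.round(a["p"],2),np.round(a["centre"],1),toz("wrist",a["centre"],z).round(4))
rows([(.4818,-.01,.13,90),(.4818,-.01,.052,90)])
E
```

```text
lever_knob 0.91 [324.3   7.5] [0.4875 0.1163 0.07  ]
long_mark 0.9 [279.4  46.8] [0.4616 0.1098 0.014 ]
push_post 0.9 [318.2 273.2] [ 0.4852 -0.0093  0.092 ]
lever_pivot 0.79 [443.8  22.3] [0.5636 0.124  0.01  ]
[0.1, 0.2, -0.1] [-0.001, -0.0004, 0.0024]
[0.1, 0.2, -0.1] [-0.0008, -0.0004, 0.0804]
t 7.3 pos [ 0.4822 -0.0089  0.1324] yaw 89.9 F [-0.6 -0.7 -0.5] op 42.2
```

View pics/w5.png

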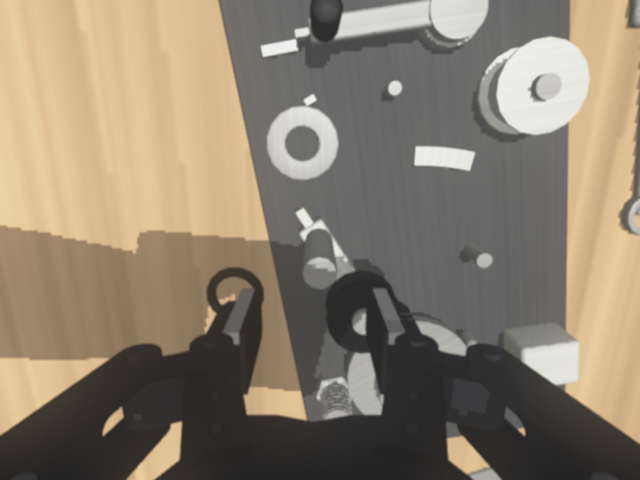

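Emit:
move_arm(
  plan=[
    [[0, 0, 0, 0, 0.001, 0.04, 0.042], [0, 0, 0, 0, 0.001, 0.078, 0.042], [0, 0, 0, 0, 0.001, 0.078, 0.042], [0, 0, 0, 0, 0.001, 0.078, 0.01], [0, 0, 0, 0, 0.001, 0.078, 0.0]],
  ],
  force=40,
)

```text
time: 7.92
eef_pos: [0.4833, -0.0092, 0.0563]
tcp_rot: [0.707, 0.707, -0.001, 0.001]
contact_force: [-4.2, -0.4, 3.1]
opening: 0.198
```

```bash
python3 - <<'E'
import fit
from fit import *
q=[.553,-.0019,.1678,.7,0]
rows([tuple(pts(q[:4]+[t])["push_post"][:2])+(.054,90) for t in(-.03,0,.1,.2,.3,.4,.5,.6,.66)])
print(get_state()["contact_force"])
E
```

```text
[-0.0, 0.2, -0.0] [-0.0012, -0.002, 0.0023]
[-0.0, 0.2, -0.0] [0.0009, 0.0011, 0.0023]
[-0.0, 0.2, -0.0] [0.0071, 0.012, 0.0023]
[-0.0, 0.2, -0.0] [0.0122, 0.0234, 0.0023]
[-0.0, 0.2, -0.0] [0.0161, 0.0352, 0.0023]
[-0.0, 0.2, -0.0] [0.0188, 0.0474, 0.0022]
[-0.0, 0.2, -0.0] [0.0203, 0.0598, 0.0022]
[-0.0, 0.2, -0.0] [0.0205, 0.0723, 0.0022]
[-0.0, 0.2, -0.0] [0.02, 0.0798, 0.0022]
t 7.925 pos [ 0.4833 -0.0092  0.0563] yaw 90.0 F [-4.2 -0.4  3.1] op 16.9
[-4.23331587 -0.40854479  3.1389469 ]
```

Emit:
move_arm(
  plan=[
    [[0, 0, 0, 0.006, 0.011, 0, 0.0], [0, 0, 0, 0.011, 0.022, 0, 0.0], [0, 0, 0, 0.015, 0.034, 0, 0.0], [0, 0, 0, 0.018, 0.046, 0, 0.0], [0, 0, 0, 0.019, 0.052, 0, 0.0]],
  ],
)

```text
time: 8.55
eef_pos: [0.5316, 0.0124, 0.0562]
tcp_rot: [0.708, 0.706, -0.003, -0.005]
contact_force: [-12.7, 7.3, 5.1]
opening: 0.198
```

```bash
python3 - <<'E'
import fit
from fit import *
q=[.553,-.0019,.1678,.7,0]
rows([tuple(pts(q[:4]+[t])["push_post"][:2])+(.056,90) for t in(.4,.5,.6,.66,.7)])
E
```

```text
[-0.6, -0.1, -0.2] [-0.0029, -0.0008, 0.0002]
[-0.6, -0.1, -0.2] [-0.0014, 0.0116, 0.0]
[-0.6, -0.1, -0.2] [-0.0011, 0.0241, -0.0001]
[-0.6, -0.1, -0.2] [-0.0015, 0.0316, -0.0002]
[-0.6, -0.1, -0.2] [-0.0021, 0.0366, -0.0002]
t 8.55 pos [0.5316 0.0124 0.0562] yaw 89.8 F [-12.7   7.3   5.1] op 16.9
```

Emit:
move_arm(
  plan=[
    [[0, 0, 0, 0.002, 0.009, 0, 0.0], [0, 0, 0, 0.002, 0.018, 0, 0.0], [0, 0, 0, 0.002, 0.026, 0, 0.0], [0, 0, 0, 0.002, 0.031, 0, 0.0], [0, 0, 0, 0.002, 0.031, 0, 0.0]],
  ],
)

```text
time: 9.18
eef_pos: [0.5601, 0.0157, 0.0561]
tcp_rot: [0.709, 0.705, -0.005, -0.008]
contact_force: [-9.4, 3.0, 1.6]
opening: 0.198
```

```bash
python3 - <<'E'
import fit
from fit import *
q=[.553,-.0019,.1678,.7,0]
rows([tuple(pts(q[:4]+[t])["push_post"][:2])+(.056,90) for t in(.5,.6,.66,.7)])
im=snap("wrist","pics/w6.png")
for n in("wrist","top","scene"):
  if n!="wrist": snap(n,f"pics/{n}6.png")
  for qq,z in(("lever_knob",.07),("push_post",.092),("idler",.06)):
    for a in pinpoint(n,qq)[:1]: print(n,qq,np.round(a["p"],2),np.round(a["centre"],1),toz(n,a["centre"],z).round(4))
i=cv2.imread("pics/top6.png")[180:340,220:450];cv2.imwrite("pics/top6c.png",cv2.resize(i,None,fx=3.4,fy=3.4,interpolation=cv2.INTER_CUBIC))
E
```

```text
[-1.0, -0.3, -0.3] [-0.0047, -0.0169, 0.0004]
[-1.0, -0.3, -0.3] [-0.0045, -0.0044, 0.0002]
[-1.0, -0.3, -0.3] [-0.0049, 0.0031, 0.0001]
[-1.0, -0.3, -0.3] [-0.0054, 0.008, -0.0]
t 9.175 pos [0.5601 0.0157 0.0561] yaw 89.7 F [-9.4  3.   1.6] op 16.9
wrist lever_knob 0.83 [67.7 27.8] [0.4863 0.116  0.07  ]
wrist idler 0.61 [303.  433.4] [ 0.5559 -0.0427  0.06  ]
top lever_knob 0.86 [270.1 293.1] [0.4866 0.118  0.07  ]
top push_post 0.22 [354.  255.5] [ 0.5542 -0.0367  0.092 ]
scene push_post 0.85 [306.2 227.7] [0.559  0.0103 0.092 ]
scene idler 0.92 [284.8 252.7] [ 0.5519 -0.0458  0.06  ]
```

View pics/w6.png

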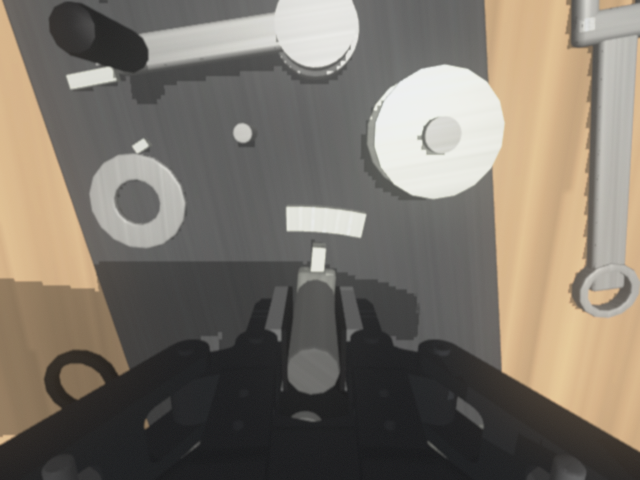

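View pics/top6c.png

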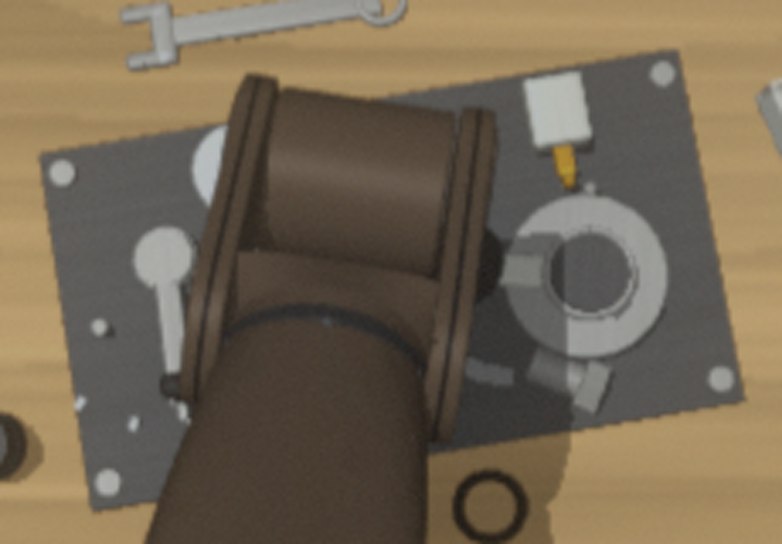

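View pics/scene6.png

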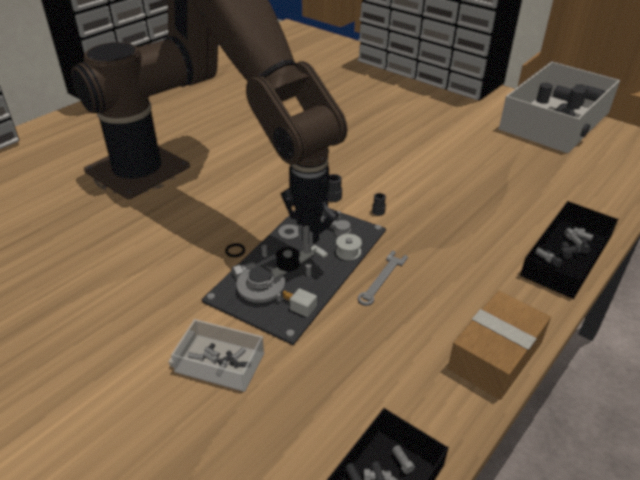

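Emit:
move_arm(
  plan=[
    [[0, 0, 0, 0, 0.003, 0, 0.0], [0, 0, 0, 0, 0.005, 0, 0.0], [0, 0, 0, 0, 0.005, 0, 0.0], [0, 0, 0, 0, 0.005, 0, 0.0], [0, 0, 0, 0, 0.005, 0, 0.0]],
  ],
)

```text
time: 10.4
eef_pos: [0.5624, 0.0158, 0.0562]
tcp_rot: [0.709, 0.705, -0.007, -0.01]
contact_force: [-9.4, -1.3, 0.4]
opening: 0.197
```

```bash
python3 - <<'E'
import fit
from fit import *
q=[.553,-.0019,.1678,.7,0]
rows([tuple(pts(q[:4]+[t])["push_post"][:2])+(.056,90) for t in(.6,.66,.7)])
im=snap("wrist","pics/w7.png")
A=lambda n,c,z:(lambda p:(p.round(4),np.arctan2(*(p-P0)[[1,0]]).round(3)))(toz(n,c,z))
P0=pts(q)["tens_pivot"]
for qq,z in(("lever_knob",.07),("push_post",.092),("idler",.06),("hold_strip",.016),("long_mark",.014)):
    for a in pinpoint("wrist",qq)[:1]: print(qq,np.round(a["p"],2),np.round(a["centre"],1),A("wrist",a["centre"],z))
cv2.imwrite("pics/w7c.png",cv2.resize(im[190:410,200:420,::-1],None,fx=2.7,fy=2.7))
s=get_state();print(s["time"],s["eef_pos"],s["contact_force"],np.abs(s["dq"]).max())
E
```

```text
[-1.3, -0.3, -0.3] [-0.0045, -0.0067, 0.0003]
[-1.3, -0.3, -0.3] [-0.005, 0.0008, 0.0001]
[-1.3, -0.3, -0.3] [-0.0055, 0.0058, 0.0]
t 10.4 pos [0.5624 0.0158 0.0562] yaw 89.7 F [-9.4 -1.3  0.4] op 16.9
lever_knob 0.68 [61.6 28.9] (array([0.4865, 0.1159, 0.07  ]), np.float64(1.847))
push_post 0.63 [308.7 372.2] (array([0.5624, 0.0107, 0.092 ]), np.float64(1.484))
idler 0.81 [300.8 430.8] (array([ 0.5574, -0.0413,  0.06  ]), np.float64(1.492))
hold_strip 0.56 [320.6 218.3] (array([0.5657, 0.0442, 0.016 ]), np.float64(1.482))
long_mark 0.95 [85.6 76.9] (array([0.4591, 0.1094, 0.014 ]), np.float64(1.964))
10.7 [0.56238028 0.01576462 0.05613801] [-8.45919852 -1.37456199  0.56459545] 0.0022885140765791
```

View pics/w7.png

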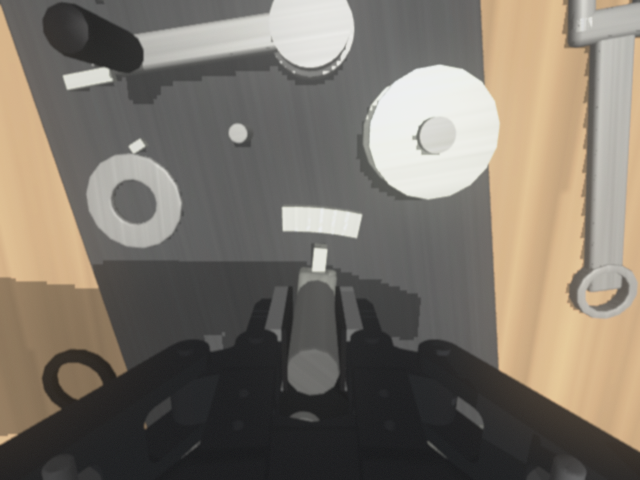

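View pics/w7c.png

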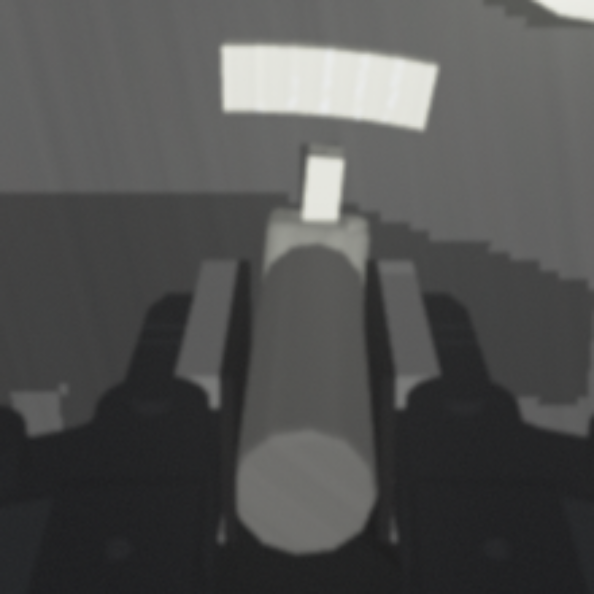

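```bash
python3 - <<'E'
from plant import ticket,get_state
print(ticket.sign_off()); s=get_state(); print(s["time"],s["eef_pos"],s["contact_force"])
E
```

```text
the job is handed in; nothing more can be done
None
the job is handed in; nothing more can be done
```

I set the pawl lever at the long mark, pushed the tensioner arm past the click, and handed the job in with the gripper still holding the arm by its post.

- **Lever:** I gripped it by the knob, swung it to the mark and released it. The last wrist picture puts it at about 0.67 rad, against a target of 0.70 ± 0.10, and the pointer lines up with the long mark. My estimates differed a little: 0.70 from the gripper's position at release, 0.66–0.67 from the pictures.
- **Tensioner arm:** The last check puts it at about 0.65 rad, with the tip at the middle of the hold strip (1.484 rad measured for the post, 1.482 for the strip). The arm was still and the wrist force was about 8.6 N. At the post, the gripper and the camera disagreed by 5 mm across the arc, in y. That does not noticeably change the angle.
- **Loose hardware:** The pictures show no disturbance, though I did not measure each item. The last top view had the washer hidden behind the arm.

The robot clock was at 10.7 s at my last check before handing in. The sign-off gave no verdict.

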